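# Pin a circuit board in a test fixture and hold it down on its stops

## Robot

A 7-joint arm with a two-finger parallel gripper is mounted at the origin on the work surface. World frame = base frame: x ahead of the robot, y to its left, z up, the work surface at z = 0. Lengths are in m, angles in rad, forces in N, time in s.
With the tool pointing down it reaches from about 0.4 to 0.85 m from the base axis. Payload 10.4 kg.
Tool frame: the origin (TCP) lies at the centre of the arm's flange, where the gripper is bolted on; the fingertips stand 182 mm ahead of it and the grasp point (between the pads) lies 164 mm ahead of it (r.hold_point_z is the distance from the TCP to the grasp point, in m); z points along the fingers, y is the direction in which the jaws open and shut (so a half turn about z gives the same grasp; the last joint's range is limited). The gripper opens to 87 mm and grips with 3 to 60 N. Pads are 19 mm wide; open, the fingers measure 117 mm over their backs; the gripper's body (75 mm by 190 mm) begins 51 mm behind the grasp point.
Start: joints at [1.321, 0.332, -0.065, 1.46, 0.022, 1.35, -0.088], TCP at [0.141, -0.609, 0.405] pointing down, gripper open.
Joint ranges: [-2.6, 2.6], [-0.5, 2.12], [-1.47, 1.34], [0.16, 2.42], [-1.27, 4.41], [0.06, 2.06], [-2.6, 2.6]. Speed limits (rad/s): [2.22, 2.22, 2.79, 2.79, 3.14, 3.14, 3.14].

## Interface

Orientations are given as a unit quaternion [x, y, z, w].
In Python, from bench import r, cams, job gives the robot as it stands.
- The arm moves only by the tool carry_out, never from a script. Its argument "rows" is a list of rows, each an object with "jaw": the finger opening in m, from 0 to 0.087; "delta_pos": the shift along the tool's x, y, z in m, a list of three; "yaw": the turn about the tool's z in degrees. A call has 1 to 10 rows; each row shifts and turns the commanded pose from where the row before left it, along the tool's axes as they then stand; what a row does not reach is not made up. A row lasts 1/10 s, in which the tool goes at most 50 mm and 8.59 degrees, less where a joint would pass 70% of its speed; a pose out of reach is approached as far as the arm can. A call is refused whole if a number of a shift passes 0.05 or a number of a turn 8.59, either way. A call with a gripper value outside its range is refused whole. The fingers move at their own pace and stop on an object; "grip_force" is the grip in N (left out, the last holds). Time passes only in rows, so rows that do not move let the fingers close. It gives the time, the measured TCP pose, the force and the opening at its end, in the units of the state.
- r.read_state(): the state, without advancing time (a new reading comes with each control period).
- cams.camera(name): name is "side" or "top"; returns a dict with "img" (400x640x3 uint8, blue, green, red), "mtx" (3x3 intrinsics, pixels), "k1" (the pictures are not rectified: a ray, as slopes to the right and down, at radius r is drawn at 1 + k1 r^2 times it, then the intrinsics apply), "R" (3x3) and "t" (3): a world point X has camera coordinates R X + t. Camera axes: x right, y down, z forward; pixel columns grow to the right and rows downward; lengths in m; the calibration is good to about 2 mm. A picture is of the moment at which its call begins. There is no depth.
- job.close_job(): hands the job in, once; it reports no verdict.
Trained networks look in the newest picture that a camera, given by its name, has taken for a name from the list of things; names that differ only in an ending like _2 or _b are one class to them, and where a whole thing is asked for, a point or a joint stands for the part that bears it (a point fixed in the world has none). Each returns a list of dicts, best first, with "confidence" (0 to 1); they miss things now and then, are a little off and sometimes report something else, mostly with a low value. They report only what shows in the picture. A call takes as long as a camera call. They do not tell look-alikes from the thing itself.
- cams.boxes_of(camera, query): "rect" ([centre column, centre row, width, height] as shares, 0 to 1, of the picture: columns of its width, rows of its height, round what is visible of it).
- cams.outline_of(camera, query): "pixels" (400x640 bool, what is visible of it) and "rect" ([centre column, centre row, width, height] as shares, 0 to 1, of the picture: columns of its width, rows of its height, round what is visible of it).
The state is a dict: "time": time; "joint_positions": joint angles; "joint_vel": joint speeds; "joint_torque": joint torques, N m; "ee_pos": TCP position; "eef_rot": TCP orientation; "ft_force": force on the tool from outside, world axes, zero at the start; "torque": the same for the moment, N m; "width": finger opening in m.
Only numpy, scipy, OpenCV 4.12 (cv2) and the standard library are available. Lean on these libraries where they do the work, as an engineer would, in place of code of your own. Each camera call takes 0.05 s, during which the arm holds its last target.

## Task

Take the red-headed locating pin out of its grey block and push it fully home through the hole in the green circuit board and the sprung nest plate under it. Then let go of the pin, press the board down with the gripper until the sprung plate meets its hard stops, and keep holding it down there: the program finishes while still pressing. Press firmly but do not crush it, and leave the meter, screwdriver, tray and other board where they are.

Things in the scene. Friction and masses are not known exactly. Their poses are not given: they have to be found in the camera images.
- pin_mid (a point): Loose upright locating pin, 60 mm long, 40 g; this point is half-way up its axis, z up. Below: steel shank 8 mm diameter, 28 mm long, its last 8 mm tapered to 3 mm. Above: red head to grip, 16 mm diameter, 32 mm tall, flat underside 2 mm below this point, top 30 mm above it. At the start the shank is in the pin block's hole, the head resting on the block.
- pin_block: Fixed grey block 64 x 64 x 36 mm high with one 11 mm hole, 32 mm deep, in the centre of its top; it holds the pin at the start. Origin at the centre of its underside, z up. It may stand to the left or the right of the fixture.
- fixture: Fixed test fixture: black base 220 (its x) x 170 (its y) x 10 mm, origin at the centre of its underside, z up. It carries four fixed orange stop pillars and, above, the sprung nest plate. The long side of the board lies along its x axis.
- nest (a joint): Downward travel (m) of the sprung aluminium nest plate (210 x 160 x 10 mm) under the board: 0 fully up (its underside 46 mm above the bench), 0.014 down on the hard stops. Moves straight down only. With the board in it, about 4 N starts it moving and about 11 N holds it at the stops; it springs back when let go.
- nest_top (a point): Centre of the nest plate's top face, on which the board lies; 56 mm above the bench when up; axes as the fixture. Low blue rims (3.5 mm high) around the board locate it with 1 mm play.
- board_hole (a point): Centre of the hole in the loose green circuit board (160 x 110 x 3 mm, 200 g) at its top face, in a brass-coloured square, 59 mm above the bench with the plate up; z up, x along the long side. 11 mm wide through board and the 10 mm plate below, free space beneath. It lies 60 mm to -x, 34 mm to +y of the board's centre. Pin home: head's underside on the board.
- sink_top (a point): Centre of the flat top of the heat sink in the middle of the board, a good place to press: 44 x 44 mm, 26 mm high above the board's top face, 85 mm above the bench when the plate is up. Axes as the board, z up.
- meter: Loose black and grey hand multimeter, 140 x 76 x 32 mm, origin at the centre of its underside; leave alone. Stands on the other side of the fixture from the pin block.
- driver: Loose screwdriver lying beyond the fixture; leave alone.
- parts_tray: Loose blue parts tray 110 x 150 x 35 mm beyond the fixture, origin at the centre of its underside; leave alone.
- scrap_board: Another loose green board, 100 x 130 mm, 16 mm high, beyond the fixture, origin at the centre of its underside; leave alone.
Not all that is in view belongs to the job. What is shaped like the part that bears board_hole but pink or white is not meant.

How it is judged:
On the way, in this order (a step that is already met when the one before it is completed fails the run):
1. the pin is fully home through board and nest plate (horizontal distance between pin_mid and board_hole below 0.004 m and z of pin_mid in the frame of board_hole below 0.005 m and angle between pin_mid's own z axis and vertical below 0.15 rad and horizontal distance between sink_top and nest_top below 0.006 m and z of sink_top in the frame of nest_top below 0.0315 m and angle between sink_top's own z axis and vertical below 0.06 rad), for 0.2 s.
2. with the pin home and let go, the gripper presses the board down to the hard stops (all of step 1 and value of joint nest above 0.0125 m and contact force between board and the fingers above 5 N and contact force between the fingers and pin below 0.3 N), for 0.5 s.
At the end, for the whole second after the job is handed in: The fingers are pressing on the board (over 5 N) and hold the nest plate at its stops (joint nest over 12.5 of 14 mm) and still; the pin is upright and home in the hole (within 4 mm of its axis, head within 3 mm of the board), not touched; the board lies flat in the nest, within 6 mm of its centre (all of step 2 and velocity of joint nest between -0.01 and 0.01 m/s and contact force between the arm and pin below 0.3 N); the arm keeps its last pose, push and grip.
It fails at once if the board is crushed: pressed against the fixture with more than 60 N (contact force between board and fixture above 60 N).
It fails at once if the meter is moved by more than 30 mm (distance of meter from where it was at the start of the episode above 0.03 m).
It fails at once if the screwdriver is moved by more than 30 mm (distance of driver from where it was at the start of the episode above 0.03 m).
It fails at once if the tray is moved by more than 30 mm (distance of parts_tray from where it was at the start of the episode above 0.03 m).
It fails at once if the other board is moved by more than 30 mm (distance of scrap_board from where it was at the start of the episode above 0.03 m).
It also fails if it takes over 54 s, if anything falls off the work surface, if the arm or the gripper's body presses on something with over 40 N, if the wrist force passes 120 N, or if a joint passes its speed limit or range.

## Working session

There is one attempt and no reset: what is moved stays moved. The work goes in short steps, Python scripts to look and compute and a tool call to move; the robot and the scene stay as the last step left them, time stands still between calls to the robot, and variables do not carry over. Pictures are saved under pics/ and viewed, and the job is handed in when it is done.

Besides the shell and the picture viewer there is one more tool, called after ">>>" as name([rows], argument=value, ...), one row to a line, values as JSON. carry_out: Moves the arm, as the interface text tells. Its arguments: {"type":"object","properties":{"rows":{"type":"array"},"grip_force":{"type":"number"}},"required":["rows"]}

```bash
mkdir -p pics; ls; python3 - <<'E'
from bench import r,cams,job
import cv2
s=r.read_state();print(s)
for n in("side","top"):
    c=cams.camera(n);cv2.imwrite(f"pics/{n}0.png",c["img"]);print(n,c["mtx"],c["k1"],c["R"],c["t"])
    for q in("pin_mid","pin_block","board_hole","fixture","sink_top","nest_top","meter"):
        print(q,[(round(d["confidence"],2),[round(d["rect"][0]*640),round(d["rect"][1]*400),round(d["rect"][2]*640),round(d["rect"][3]*400)]) for d in cams.boxes_of(n,q)])
E
```

```text
pics
{'time': 0.0, 'joint_positions': array([ 1.32140479,  0.33286029, -0.06470741,  1.46092958,  0.02162983,
        1.34987877, -0.08847216]), 'joint_vel': array([ 0.00051071,  0.00051695, -0.00083402, -0.00098813, -0.00053645,
        0.00046945,  0.00119436]), 'joint_torque': array([-7.56738191e-04, -6.23245811e+01,  2.45333748e-02, -3.89902675e+01,
       -6.12583570e-02,  3.96425917e-02,  1.50664137e-04]), 'ee_pos': array([ 0.14051034, -0.6088738 ,  0.40396662]), 'eef_rot': array([ 9.93573833e-01,  1.13183752e-01, -1.22454889e-04, -6.78780199e-04]), 'ft_force': array([ 0.15918463, -0.15784785, -0.11265461]), 'torque': array([0.06158781, 0.00329218, 0.02375036]), 'width': 0.08699539199656592}
side [[486.43126471   0.         324.2467129 ]
 [  0.         486.43126471 200.22607675]
 [  0.           0.           1.        ]] -0.02018609245928941 [[-0.73623698 -0.6764619  -0.01882543]
 [-0.40201992  0.45958313 -0.79193644]
 [ 0.54436668 -0.5754847  -0.61031326]] [0.36524201 0.3242042  1.13607772]
pin_mid [(0.59, [233, 301, 7, 12])]
pin_block [(0.79, [232, 308, 37, 37])]
board_hole [
[... 406 characters left out ...]
44138583]
 [  0.         472.59423872 191.90634292]
 [  0.           0.           1.        ]] -0.06993328511798753 [[-0.00686438 -0.99996561 -0.00465366]
 [-0.9747183   0.00773028 -0.22330356]
 [ 0.22333186  0.00300317 -0.97473784]] [-0.0703072   0.55487219  1.18315027]
pin_mid [(0.52, [165, 216, 10, 7])]
pin_block [(0.95, [169, 221, 34, 32])]
board_hole [(0.89, [210, 276, 68, 71]), (0.69, [286, 190, 47, 66]), (0.62, [354, 289, 68, 70]), (0.62, [473, 223, 58, 64])]
fixture [(0.6, [283, 189, 70, 82])]
sink_top [(0.94, [284, 185, 48, 59]), (0.88, [351, 292, 65, 76]), (0.81, [211, 271, 71, 66]), (0.59, [472, 222, 54, 66])]
nest_top [(0.69, [286, 188, 68, 83])]
meter [(0.9, [408, 221, 38, 52])]
```

View pics/side0.png

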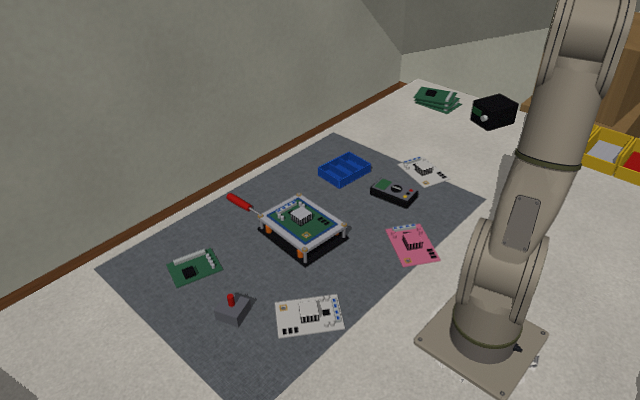

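View pics/top0.png

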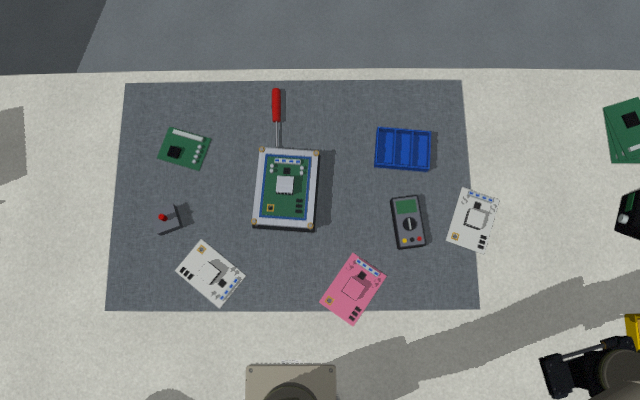

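```bash
python3 - <<'E'
import cv2
a=cv2.imread("pics/top0.png");b=cv2.imread("pics/side0.png")
cv2.imwrite("pics/topf.png",cv2.resize(a[135:245,240:335],None,fx=5.4,fy=5.4,interpolation=cv2.INTER_CUBIC))
cv2.imwrite("pics/sidef.png",cv2.resize(b[185:275,245:360],None,fx=6,fy=6,interpolation=cv2.INTER_CUBIC))
c=cv2.resize(a[190:250,140:200],None,fx=6,fy=6,interpolation=cv2.INTER_CUBIC)
d=cv2.resize(b[280:340,200:260],None,fx=6,fy=6,interpolation=cv2.INTER_CUBIC)
cv2.imwrite("pics/pin.png",cv2.hconcat([c,d]))
E
```

```text
(no output)
```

View pics/topf.png

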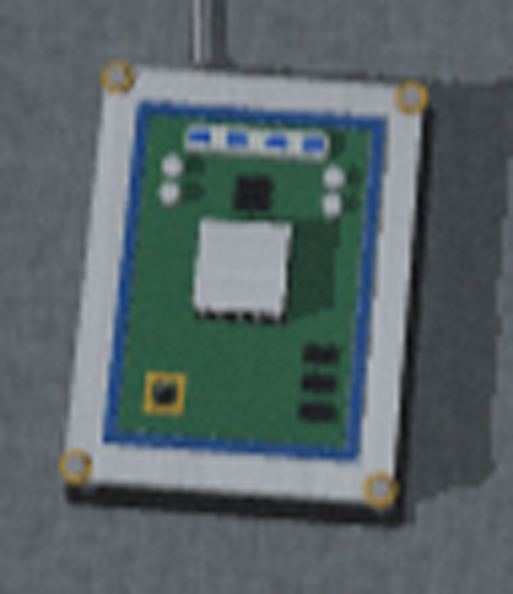

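View pics/sidef.png

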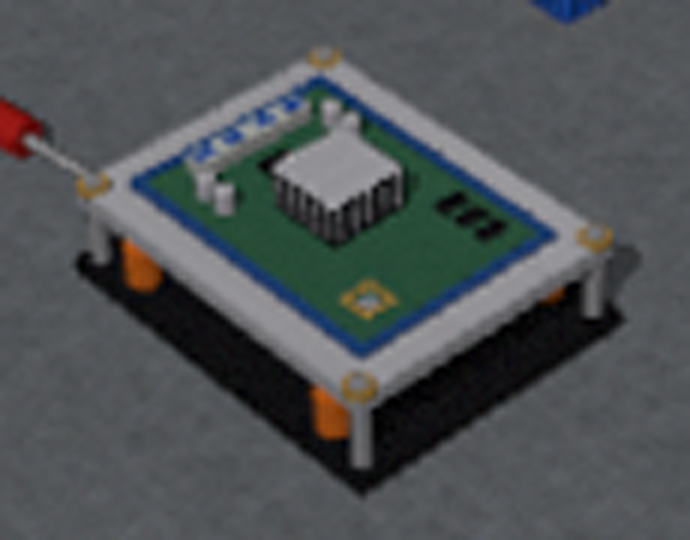

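View pics/pin.png

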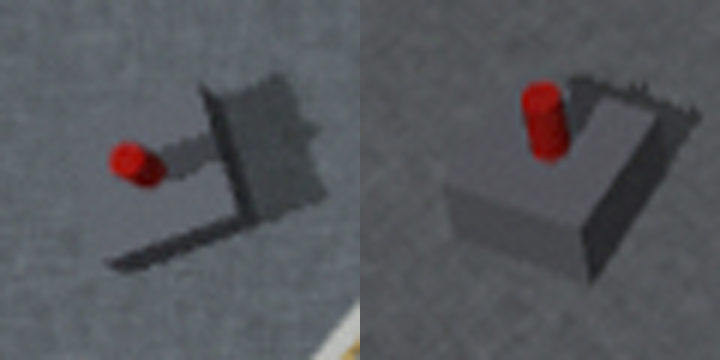

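The top view shows the pin at about (165,216) on the grey block, at the left. The real board is in the fixture, with its brass hole square at about (270,208), towards the robot and to +y. The pink and white boards are decoys.

```bash
cat > h.py <<'E'
import numpy as np, cv2
from scipy.optimize import least_squares
def proj(c,X):
    P=np.atleast_2d(X)@c["R"].T+c["t"]; s=P[:,:2]/P[:,2:]; s=s*(1+c["k1"]*(s**2).sum(1,keepdims=True))
    return s*[c["mtx"][0,0],c["mtx"][1,1]]+c["mtx"][:2,2]
def atz(c,uv,z):
    return least_squares(lambda p:proj(c,[p[0],p[1],z])[0]-uv,[0.5,0.]).x
def tri(cs,uvs):
    f=lambda p:np.concatenate([proj(c,p)[0]-u for c,u in zip(cs,uvs)])
    q=least_squares(f,[.5,0,.05]);return q.x,f(q.x)
def cen(w): 
    m=cv2.moments(w.astype(np.float32)); return np.array([m["m10"]/m["m00"],m["m01"]/m["m00"]])
def win(img,b):
    o=np.zeros(img.shape[:2],bool);o[b[1]:b[3],b[0]:b[2]]=1;return o
def red(img,b):
    i=img.astype(int);return win(img,b)*np.clip((i[...,2]-np.maximum(i[...,0],i[...,1])-25)/60.,0,1)
def brass(img,b):
    i=img.astype(int);return win(img,b)&(i[...,2]-i[...,0]>45)&(i[...,1]-i[...,0]>25)
E
python3 - <<'E'
from bench import r,cams,job
from h import *
C={n:cams.camera(n) for n in("top","side")}
bx={"top":([150,200,185,230],[260,198,280,218]),"side":([222,285,245,312],[297,226,317,243])}
U=[];V=[]
for n in C:
    im=C[n]["img"];w=red(im,bx[n][0]);u=cen(w);U.append(u);print(n,"pin",u,(w>0.3).sum(),atz(C[n],u,.052))
    b=brass(im,bx[n][1]);ys,xs=np.nonzero(b);print("brass",b.sum(),xs.min(),xs.max(),ys.min(),ys.max())
    h=cv2.convexHull(np.stack([xs,ys],1).astype(np.int32));m=np.zeros(b.shape,np.uint8);cv2.fillPoly(m,[h],1);v=cen(m);V.append(v)
    print(v,atz(C[n],v,.059))
print(tri(C.values(),U));print(tri(C.values(),V))
for n in C:
    i=C[n]["img"].astype(int)
    # white-ish nest plate mask, heat sink
    print(n,"plate px sample")
# four guide corner rings (top at plate?) and sink top corners by hand
for n,pts in {"top":[(200,222),(291,222),(287,313),(194,308)],"side":[(270,163),(340,126),(407,172),(337,205)]}.items():
    o=(240,135,5.4) if n=="top" else (245,185,6)
    p=np.array([atz(C[n],np.array([(x+.5)/o[2]+o[0]-.5,(y+.5)/o[2]+o[1]-.5]),.085) for x,y in pts]);print(p.round(4),p.mean(0))
for n,pts in {"top":[(140,103),(386,118),(357,458),(105,441)],"side":[(133,183),(322,78),(555,235),(362,355)]}.items():
    o=(240,135,5.4) if n=="top" else (245,185,6)
    p=np.array([atz(C[n],np.array([(x+.5)/o[2]+o[0]-.5,(y+.5)/o[2]+o[1]-.5]),.0595) for x,y in pts]);print(p.round(4),p.mean(0))
    for a in range(4): print(np.linalg.norm(p[a]-p[a-1]).round(4),np.degrees(np.arctan2(*(p[a]-p[a-1])[::-1])).round(1))
E
```

```text
top pin [161.54907048 216.81193255] 47 [0.49227877 0.33952392]
brass 31 267 273 204 211
[270.03773585 207.30188679] [0.514648   0.05043586]
side pin [230.2335716  299.62508646] 78 [0.49254826 0.33929042]
brass 22 302 310 232 237
[306.  234.5] [0.51447412 0.05319628]
(array([0.49224955, 0.33943276, 0.05233919]), array([-0.00835162, -0.0113475 ,  0.01230347,  0.0038502 ]))
(array([0.51567162, 0.05107233, 0.05664378]), array([-0.14377975, -0.20858651,  0.26019158,  0.06293672]))
top plate px sample
side plate px sample
[[ 0.5934  0.0318]
 [ 0.5931 -0.0123]
 [ 0.548  -0.0105]
 [ 0.5508  0.0341]] [0.57132016 0.01076348]
[[ 0.5966  0.0346]
 [ 0.5916 -0.0077]
 [ 0.5429 -0.0036]
 [ 0.5506  0.0357]] [0.57041882 0.01473714]
[[ 0.662   0.0649]
 [ 0.653  -0.0579]
 [ 0.4817 -0.0433]
 [ 0.4909  0.0789]] [0.57189727 0.0106494 ]
0.1717 -4.7
0.1232 -94.2
0.172 175.1
0.1225 85.7
[[ 0.6596  0.0685]
 [ 0.6499 -0.0519]
 [ 0.4797 -0.0378]
 [ 0.49    0.0825]] [0.56980954 0.0153293 ]
0.1703 -4.7
0.1208 -94.6
0.1708 175.3
0.1207 85.1
```

>>> carry_out([
  {"jaw": 0.05,"yaw": 5.9,"delta_pos": [0,0,0]},
  {"jaw": 0.05,"yaw": 5.9,"delta_pos": [0,0,0]},
  {"jaw": 0.05,"yaw": 5.9,"delta_pos": [0,0,0]},
  {"jaw": 0.05,"yaw": 0,"delta_pos": [0.025,-0.025,0]},
  {"jaw": 0.05,"yaw": 0,"delta_pos": [0.03,-0.03,0]},
  {"jaw": 0.05,"yaw": 0,"delta_pos": [0.03,-0.03,0]},
  {"jaw": 0.05,"yaw": 0,"delta_pos": [0.03,-0.03,0]},
  {"jaw": 0.05,"yaw": 0,"delta_pos": [0.03,-0.03,0]},
  {"jaw": 0.05,"yaw": 0,"delta_pos": [0.03,-0.03,0]},
  {"jaw": 0.05,"yaw": 0,"delta_pos": [0.03,-0.03,0]},
], grip_force=20)

```text
time: 1.9
ee_pos: [0.3628, -0.4202, 0.405]
eef_rot: [0.999, -0.041, 0.0, 0.0]
ft_force: [1.3, -0.6, -0.9]
width: 0.0502
```

>>> carry_out([
  {"jaw": 0.05,"yaw": 0,"delta_pos": [0.008,-0.038,0]},
  {"jaw": 0.05,"yaw": 0,"delta_pos": [0.008,-0.038,0]},
  {"jaw": 0.05,"yaw": 0,"delta_pos": [0.008,-0.038,0]},
  {"jaw": 0.05,"yaw": 0,"delta_pos": [0.008,-0.038,0]},
  {"jaw": 0.05,"yaw": 0,"delta_pos": [0.008,-0.038,0]},
  {"jaw": 0.05,"yaw": 0,"delta_pos": [0.008,-0.038,0]},
  {"jaw": 0.05,"yaw": 0,"delta_pos": [0.008,-0.038,0]},
  {"jaw": 0.05,"yaw": 0,"delta_pos": [0.008,-0.038,0]},
  {"jaw": 0.05,"yaw": 0,"delta_pos": [0.008,-0.038,0]},
  {"jaw": 0.05,"yaw": 0,"delta_pos": [0.008,-0.038,0]},
])

```text
time: 2.9
ee_pos: [0.4727, -0.0478, 0.4051]
eef_rot: [0.999, -0.041, 0.0, 0.0]
ft_force: [0.6, 0.1, -0.5]
width: 0.05
```

>>> carry_out([
  {"jaw": 0.05,"yaw": 0,"delta_pos": [-0.002,-0.038,0]},
  {"jaw": 0.05,"yaw": 0,"delta_pos": [-0.002,-0.038,0]},
  {"jaw": 0.05,"yaw": 0,"delta_pos": [-0.002,-0.038,0]},
  {"jaw": 0.05,"yaw": 0,"delta_pos": [-0.002,-0.038,0]},
  {"jaw": 0.05,"yaw": 0,"delta_pos": [-0.002,-0.038,0]},
  {"jaw": 0.05,"yaw": 0,"delta_pos": [-0.002,-0.038,0]},
  {"jaw": 0.05,"yaw": 0,"delta_pos": [-0.002,-0.038,0]},
  {"jaw": 0.05,"yaw": 0,"delta_pos": [-0.002,-0.038,0]},
  {"jaw": 0.05,"yaw": 0,"delta_pos": [-0.002,-0.038,0]},
  {"jaw": 0.05,"yaw": 0,"delta_pos": [0,0,0]},
])

```text
time: 3.9
ee_pos: [0.481, 0.2979, 0.4047]
eef_rot: [0.999, -0.038, -0.001, -0.002]
ft_force: [-0.0, 0.7, 0.4]
width: 0.05
```

```bash
cat >> h.py <<'E'
def todelta(s,tx,ty):
    from scipy.spatial.transform import Rotation as Ro
    M=Ro.from_quat(s["eef_rot"]).as_matrix()
    print("tool z",M[:,2].round(4),"head",np.degrees(np.arctan2(M[1,0],M[0,0])).round(2),"pos",s["ee_pos"].round(4))
    d=np.array([tx,ty,s["ee_pos"][2]])-s["ee_pos"];return (M.T@d).round(4)
E
python3 - <<'E'
from bench import r
from h import *
s=r.read_state();print(todelta(s,.4923,.3394))
E
```

```text
tool z [-0.001   0.0031 -1.    ] head -4.32 pos [0.481  0.2979 0.4047]
[ 0.0082 -0.0422  0.0001]
```

>>> carry_out([
  {"jaw": 0.05,"yaw": 0,"delta_pos": [0.0082,-0.0222,0]},
  {"jaw": 0.05,"yaw": 0,"delta_pos": [0,-0.02,0]},
  {"jaw": 0.05,"yaw": 0,"delta_pos": [0,0,0.035]},
  {"jaw": 0.05,"yaw": 0,"delta_pos": [0,0,0.035]},
  {"jaw": 0.05,"yaw": 0,"delta_pos": [0,0,0.035]},
  {"jaw": 0.05,"yaw": 0,"delta_pos": [0,0,0.02]},
  {"jaw": 0.05,"yaw": 0,"delta_pos": [0,0,0]},
  {"jaw": 0.05,"yaw": 0,"delta_pos": [0,0,0]},
])

```text
time: 4.7
ee_pos: [0.4946, 0.3343, 0.2805]
eef_rot: [0.999, -0.041, 0.0, -0.0]
ft_force: [-0.2, 0.0, 0.3]
width: 0.0498
```

```bash
python3 - <<'E'
from bench import r,cams
from h import *
s=r.read_state();print(todelta(s,.4923,.3394))
for n,b in(("top",(110,160,250,270)),("side",(180,200,300,330))):
    c=cams.camera(n);cv2.imwrite(f"pics/{n}1.png",cv2.resize(c["img"][b[1]:b[3],b[0]:b[2]],None,fx=4.5,fy=4.5,interpolation=cv2.INTER_CUBIC))
E
```

```text
tool z [ 4.e-04  1.e-04 -1.e+00] head -4.72 pos [0.4946 0.3343 0.2805]
[-0.0027 -0.0049 -0.    ]
```

View pics/side1.png

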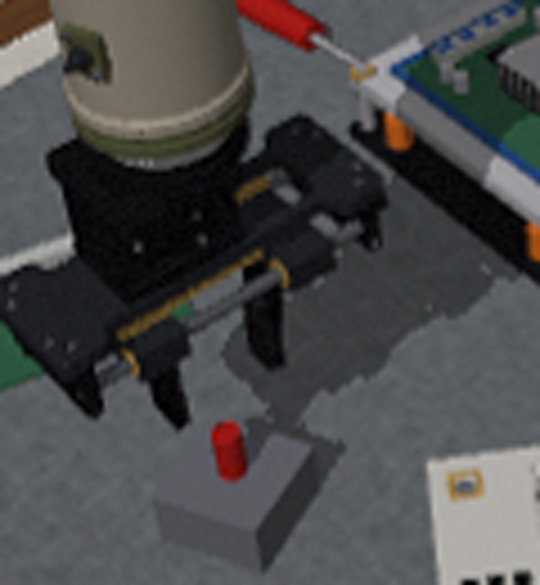

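View pics/top1.png

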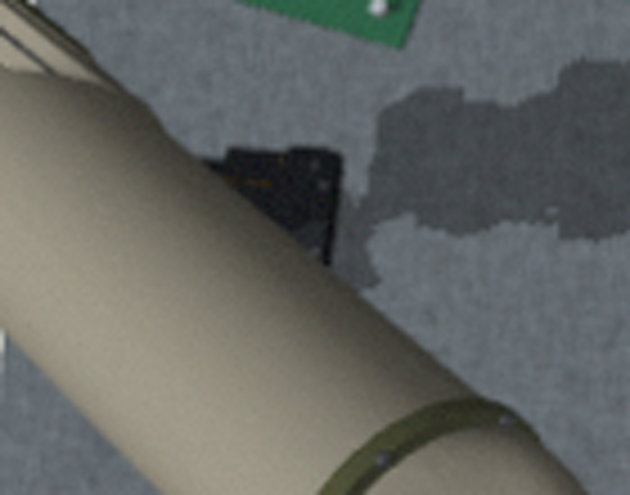

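>>> carry_out([
  {"jaw": 0.05,"yaw": 0,"delta_pos": [-0.0027,-0.0049,0]},
  {"jaw": 0.05,"yaw": 0,"delta_pos": [0,0,0]},
  {"jaw": 0.05,"yaw": 0,"delta_pos": [0,0,0.02]},
  {"jaw": 0.05,"yaw": 0,"delta_pos": [0,0,0.02]},
  {"jaw": 0.05,"yaw": 0,"delta_pos": [0,0,0.0165]},
  {"jaw": 0.05,"yaw": 0,"delta_pos": [0,0,0]},
  {"jaw": 0.05,"yaw": 0,"delta_pos": [0,0,0]},
])

```text
time: 5.5
ee_pos: [0.4921, 0.3398, 0.2239]
eef_rot: [0.999, -0.041, 0.0, -0.0]
ft_force: [-0.2, 1.0, 0.7]
width: 0.0501
```

```bash
python3 - <<'E'
from bench import r,cams
from h import *
s=r.read_state();print(todelta(s,.4923,.3394))
for n,b in(("side",(180,220,300,330)),):
    c=cams.camera(n);cv2.imwrite(f"pics/{n}2.png",cv2.resize(c["img"][b[1]:b[3],b[0]:b[2]],None,fx=5,fy=5,interpolation=cv2.INTER_CUBIC))
E
```

```text
tool z [ 4.e-04  1.e-04 -1.e+00] head -4.68 pos [0.4921 0.3398 0.2239]
[0.0003 0.0004 0.    ]
```

View pics/side2.png

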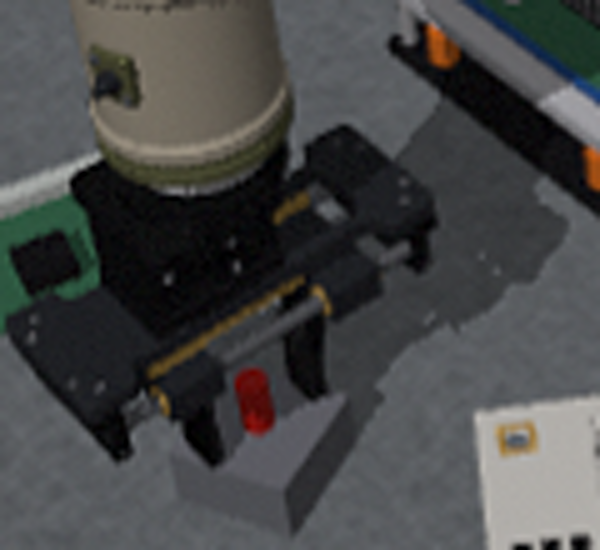

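>>> carry_out([
  {"jaw": 0.01,"yaw": 0,"delta_pos": [0,0,0]},
  {"jaw": 0.01,"yaw": 0,"delta_pos": [0,0,0]},
  {"jaw": 0.01,"yaw": 0,"delta_pos": [0,0,0]},
  {"jaw": 0.01,"yaw": 0,"delta_pos": [0,0,0]},
  {"jaw": 0.01,"yaw": 0,"delta_pos": [0,0,0]},
  {"jaw": 0.01,"yaw": 0,"delta_pos": [0,0,0]},
  {"jaw": 0.01,"yaw": 0,"delta_pos": [0,0,0]},
  {"jaw": 0.01,"yaw": 0,"delta_pos": [0,0,0]},
], grip_force=25)

```text
time: 6.35
ee_pos: [0.4921, 0.3394, 0.2233]
eef_rot: [0.999, -0.041, 0.0, 0.0]
ft_force: [0.2, -0.5, 0.9]
width: 0.0152
```

>>> carry_out([
  {"jaw": 0.01,"yaw": 0,"delta_pos": [0,0,-0.015]},
  {"jaw": 0.01,"yaw": 0,"delta_pos": [0,0,-0.02]},
  {"jaw": 0.01,"yaw": 0,"delta_pos": [0,0,-0.025]},
  {"jaw": 0.01,"yaw": 0,"delta_pos": [0,0,-0.03]},
  {"jaw": 0.01,"yaw": 0,"delta_pos": [0,0,0]},
  {"jaw": 0.01,"yaw": 0,"delta_pos": [0,0,0]},
])

```text
time: 6.95
ee_pos: [0.4921, 0.3396, 0.3145]
eef_rot: [0.999, -0.041, 0.001, -0.0]
ft_force: [-0.3, -0.2, -0.0]
width: 0.0153
```

```bash
python3 - <<'E'
from bench import r,cams
from h import *
s=r.read_state();print(s["width"],todelta(s,.5146,.0508))
for n,b in(("side",(180,200,300,320)),):
    c=cams.camera(n);cv2.imwrite(f"pics/{n}3.png",cv2.resize(c["img"][b[1]:b[3],b[0]:b[2]],None,fx=5,fy=5,interpolation=cv2.INTER_CUBIC))
E
```

```text
tool z [ 1.7e-03  8.0e-04 -1.0e+00] head -4.71 pos [0.4921 0.3396 0.3145]
0.015287518805876872 [ 4.61e-02  2.86e-01 -2.00e-04]
```

View pics/side3.png

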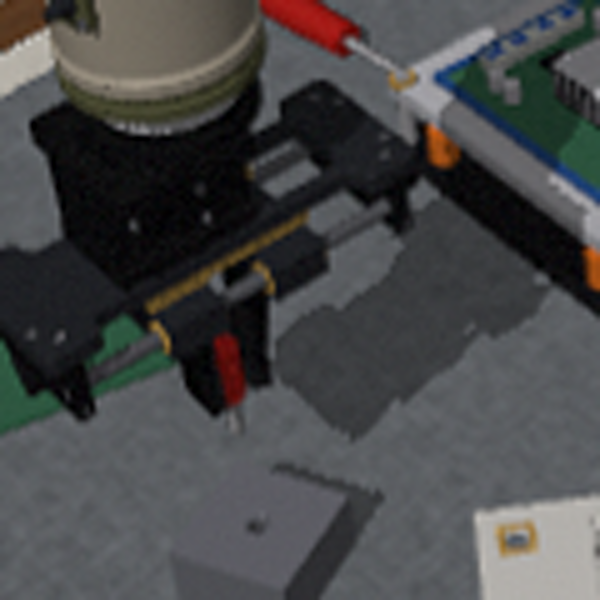

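>>> carry_out([
  {"jaw": 0.01,"yaw": 0,"delta_pos": [0.0046,0.0286,0]},
  {"jaw": 0.01,"yaw": 0,"delta_pos": [0.0046,0.0286,0]},
  {"jaw": 0.01,"yaw": 0,"delta_pos": [0.0046,0.0286,0]},
  {"jaw": 0.01,"yaw": 0,"delta_pos": [0.0046,0.0286,0]},
  {"jaw": 0.01,"yaw": 0,"delta_pos": [0.0046,0.0286,0]},
  {"jaw": 0.01,"yaw": 0,"delta_pos": [0.0046,0.0286,0]},
  {"jaw": 0.01,"yaw": 0,"delta_pos": [0.0046,0.0286,0]},
  {"jaw": 0.01,"yaw": 0,"delta_pos": [0.0046,0.0286,0]},
  {"jaw": 0.01,"yaw": 0,"delta_pos": [0.0046,0.0286,0]},
  {"jaw": 0.01,"yaw": 0,"delta_pos": [0.0046,0.0286,0]},
])

```text
time: 8.0
ee_pos: [0.514, 0.0493, 0.3124]
eef_rot: [0.999, -0.041, -0.001, 0.0]
ft_force: [0.5, 0.5, 0.1]
width: 0.015
```

>>> carry_out([
  {"jaw": 0.01,"yaw": 0,"delta_pos": [0,0,0]},
  {"jaw": 0.01,"yaw": 0,"delta_pos": [0,0,0]},
  {"jaw": 0.01,"yaw": 0,"delta_pos": [0,0,0]},
])

```text
time: 8.3
ee_pos: [0.5142, 0.0517, 0.3129]
eef_rot: [0.999, -0.04, -0.0, -0.0]
ft_force: [0.7, -0.5, -0.8]
width: 0.0152
```

```bash
python3 - <<'E'
from bench import r,cams
from h import *
s=r.read_state();print(s["width"],todelta(s,.5146,.0508))
for n,b in(("side",(240,150,360,270)),("top",(220,130,340,250))):
    c=cams.camera(n);cv2.imwrite(f"pics/{n}4.png",cv2.resize(c["img"][b[1]:b[3],b[0]:b[2]],None,fx=5,fy=5,interpolation=cv2.INTER_CUBIC))
E
```

```text
tool z [-8.e-04  4.e-04 -1.e+00] head -4.63 pos [0.5142 0.0517 0.3129]
0.015197001841737211 [ 0.0005  0.0008 -0.    ]
```

View pics/side4.png

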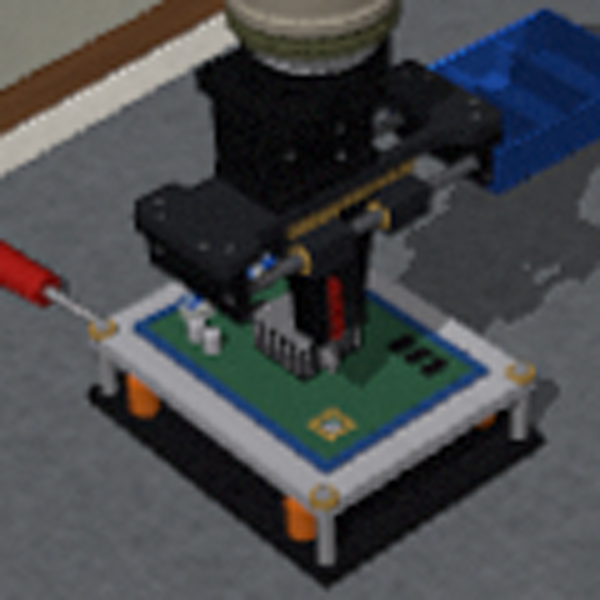

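View pics/top4.png

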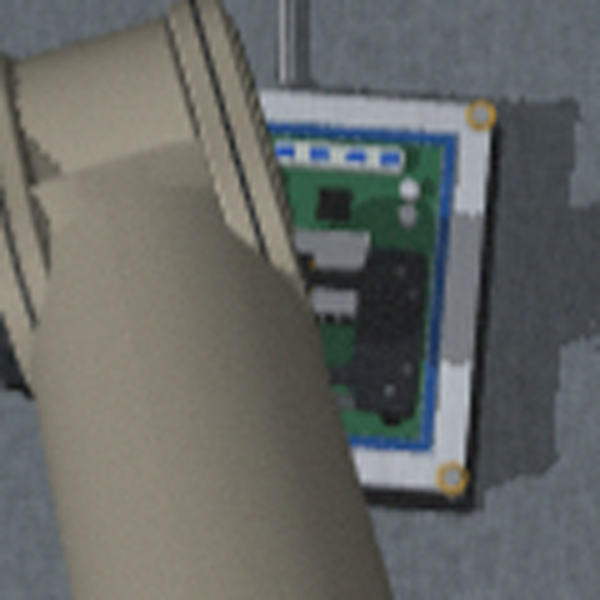

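>>> carry_out([
  {"jaw": 0.01,"yaw": 0,"delta_pos": [0.0005,0.0008,0.01]},
  {"jaw": 0.01,"yaw": 0,"delta_pos": [0,0,0.011]},
  {"jaw": 0.01,"yaw": 0,"delta_pos": [0,0,0.01]},
  {"jaw": 0.01,"yaw": 0,"delta_pos": [0,0,0]},
  {"jaw": 0.01,"yaw": 0,"delta_pos": [0,0,0]},
  {"jaw": 0.01,"yaw": 0,"delta_pos": [0,0,0]},
])

```text
time: 9.0
ee_pos: [0.515, 0.0499, 0.2825]
eef_rot: [0.999, -0.041, 0.0, -0.0]
ft_force: [-0.3, 0.6, -0.4]
width: 0.0152
```

```bash
python3 - <<'E'
from bench import r,cams
from h import *
s=r.read_state();print(s["width"],todelta(s,.5146,.0508))
c=cams.camera("side")
p=s["ee_pos"];tz=p[2]-.2153
pts=np.array([[p[0],p[1],tz],[p[0],p[1],tz+.028],[p[0],p[1],tz+.06],[.5146,.0504,.059],[.5146,.0532,.059]]);uv=proj(c,pts);print(tz,uv.round(2))
b=(285,205,325,255);im=cv2.resize(c["img"][b[1]:b[3],b[0]:b[2]],None,fx=12,fy=12,interpolation=cv2.INTER_CUBIC)
cv2.imwrite("pics/s5raw.png",im.copy())
for (u,v),k in zip(uv,[(255,255,0)]*3+[(255,0,255),(0,255,255)]): cv2.drawMarker(im,(int((u-b[0]+.5)*12),int((v-b[1]+.5)*12)),k,0,12,1)
cv2.imwrite("pics/s5.png",cv2.hconcat([im[:,:390],cv2.imread("pics/s5raw.png")[:,:390]]))
E
```

```text
tool z [ 5.e-04  0.e+00 -1.e+00] head -4.7 pos [0.515  0.0499 0.2825]
0.015163124487856349 [-0.0005 -0.0009 -0.    ]
0.06722924703919236 [[306.57 231.59]
 [306.15 223.89]
 [305.65 214.83]
 [306.67 233.98]
 [305.97 234.48]]
```

View pics/s5.png

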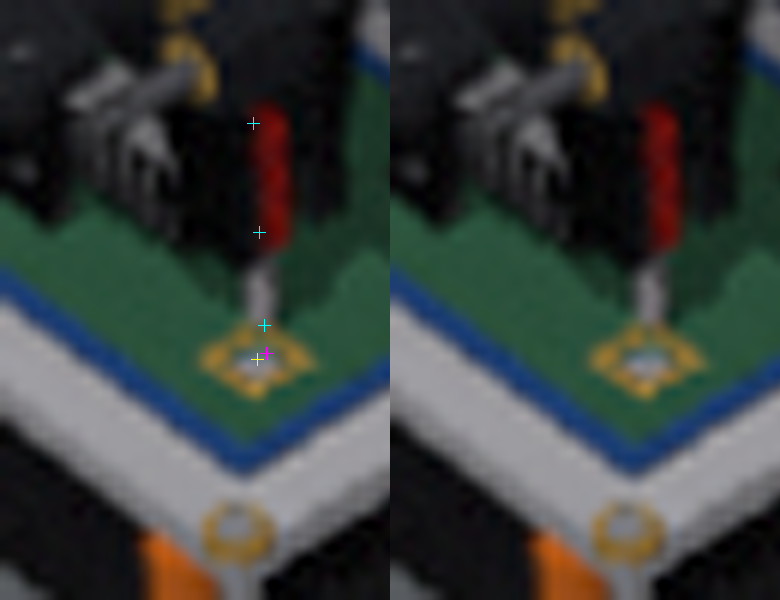

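```bash
python3 - <<'E'
from bench import r,cams
from h import *
A=[];I=[]
for k in range(8):
    c=cams.camera("side");I.append(c["img"].astype(float));A.append(r.read_state()["ee_pos"])
A=np.array(A);print(A.round(4),A.mean(0))
m=np.mean(I,0)
g=m[226:236,300:314].mean(2);print(g.round(0))
print((m[...,2]-m[...,0])[226:240,298:316].round(0))
i=m
ys,xs=np.nonzero(((i[...,2]-i[...,0]>40)&(i[...,1]-i[...,0]>20))*win(i,[297,226,317,243]));print(xs.min(),xs.max(),ys.min(),ys.max())
E
```

```text
[[0.515  0.0499 0.2826]
 [0.515  0.0498 0.2826]
 [0.515  0.0498 0.2826]
 [0.5149 0.0498 0.2825]
 [0.5149 0.0498 0.2825]
 [0.5149 0.0498 0.2824]
 [0.5149 0.0498 0.2823]
 [0.5148 0.0498 0.2823]] [0.51493741 0.04982296 0.28248708]
[[ 27.  31.  34.  20.  11.  11.  35.  54.  42.  38.  39.  39.  38.  39.]
 [ 45.  39.  41.  39.  25.  38.  75.  66.  45.  37.  38.  38.  40.  51.]
 [ 59.  44.  39.  40.  37.  67. 112.  74.  44.  38.  39.  38.  45.  64.]
 [ 63.  60.  46.  44.  36.  67. 114.  95.  44.  37.  38.  39.  50.  63.]
 [ 61.  61.  63.  58.  42.  69. 112.  92.  41.  38.  42.  50.  63.  62.]
 [ 62.  62.  61.  61.  61.  80. 103.  81.  35.  47.  56.  62.  62.  61.]
 [ 62.  62.  60.  62.  76.  91.  83.  82.  62.  63.  60.  61.  61.  62.]
 [ 60.  62.  72.  81.  87.  97.  90.  94.  90.  83.  67.  60.  61.  62.]
 [ 61.  71.  98. 102.  80.  92. 106. 100.  83. 105.  88.  66.  61.  62.]
 [ 61.  74.  99.  92. 103. 136. 132. 129.  93.  96.  97.  75.  60.  60.]]
[[-18. -12.  -8.  -8.  -9.  -7.  -4.  -3.   4.   8.  -6. -14. -12. -11.
  -11. -11. -14. -18.]
 [-18. -16. -13. -11. -12. -11.  -7.  -1.  -2.
[... 505 characters left out ...]
7. -18. -18. -17.]
 [-17. -18. -18. -14.  13.  37.  57.  76.  28.  51.  64.  39.  -3. -21.
  -18. -17. -18. -17.]
 [-16. -18. -20.   9.  74.  91.  18. -17. -17. -11.  45.  95.  48. -10.
  -19. -18. -16. -18.]
 [-15. -17. -20.  14.  71.  63.  28.  -3.  -7.   8.  34.  70.  60.   8.
  -18. -16. -16. -34.]
 [-28. -19. -17. -21.  -6.  49.  85.  49.  34.  60.  79.  20. -24. -18.
  -18. -29. -45. -68.]
 [-70. -45. -18. -17. -20. -16.  20.  77.  99.  19. -25. -20. -19. -30.
  -46. -69. -87. -76.]
 [-92. -84. -45. -23. -15. -18. -22. -12.   6. -21. -18. -18. -35. -70.
  -88. -82. -58. -28.]
 [-54. -90. -85. -56. -27. -18. -17. -18. -18. -19. -30. -45. -68. -85.
  -74. -40. -17.  -7.]]
302 310 232 237
```

>>> carry_out([
  {"jaw": 0.01,"yaw": 0,"delta_pos": [0,-0.0006,0.004]},
  {"jaw": 0.01,"yaw": 0,"delta_pos": [0,0,0.004]},
  {"jaw": 0.01,"yaw": 0,"delta_pos": [0,0,0.004]},
  {"jaw": 0.01,"yaw": 0,"delta_pos": [0,0,0.002]},
  {"jaw": 0.01,"yaw": 0,"delta_pos": [0,0,0]},
  {"jaw": 0.01,"yaw": 0,"delta_pos": [0,0,0]},
])

```text
time: 10.05
ee_pos: [0.5149, 0.0504, 0.2682]
eef_rot: [0.999, -0.041, -0.0, 0.0]
ft_force: [0.4, 0.3, -1.4]
width: 0.0153
```

>>> carry_out([
  {"jaw": 0.01,"yaw": 0,"delta_pos": [0,0,0.003]},
  {"jaw": 0.01,"yaw": 0,"delta_pos": [0,0,0.003]},
  {"jaw": 0.01,"yaw": 0,"delta_pos": [0,0,0.003]},
  {"jaw": 0.01,"yaw": 0,"delta_pos": [0,0,0]},
])

```text
time: 10.45
ee_pos: [0.5148, 0.0506, 0.2588]
eef_rot: [0.999, -0.041, -0.0, -0.0]
ft_force: [1.0, 1.6, -1.4]
width: 0.0153
```

```bash
python3 - <<'E'
from bench import r,cams
from h import *
s=r.read_state();print(s["ee_pos"],s["ft_force"],s["torque"])
c=cams.camera("side");b=(285,205,325,255);cv2.imwrite("pics/s6.png",cv2.resize(c["img"][b[1]:b[3],b[0]:b[2]],None,fx=10,fy=10,interpolation=cv2.INTER_CUBIC))
E
```

```text
[0.51483303 0.05059284 0.25877824] [ 0.98648461  1.61681788 -1.37943303] [ 0.48101204 -0.1647111   0.02905232]
```

View pics/s6.png

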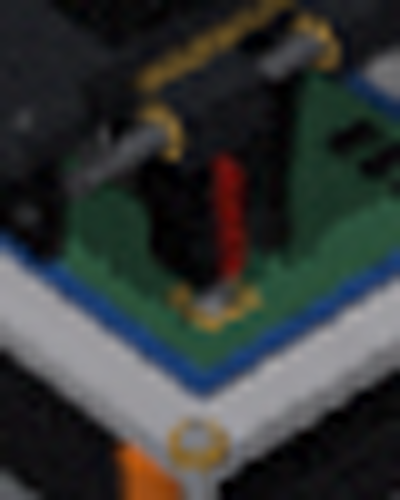

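>>> carry_out([
  {"jaw": 0.01,"yaw": 0,"delta_pos": [0.0004,-0.0007,0]},
  {"jaw": 0.01,"yaw": 0,"delta_pos": [0,0,0.003]},
  {"jaw": 0.01,"yaw": 0,"delta_pos": [0,0,0.003]},
  {"jaw": 0.01,"yaw": 0,"delta_pos": [0,0,0.003]},
  {"jaw": 0.01,"yaw": 0,"delta_pos": [0,0,0.0015]},
  {"jaw": 0.01,"yaw": 0,"delta_pos": [0,0,0]},
  {"jaw": 0.01,"yaw": 0,"delta_pos": [0,0,0]},
])

```text
time: 11.2
ee_pos: [0.5154, 0.0511, 0.2487]
eef_rot: [0.999, -0.041, -0.0, 0.0]
ft_force: [0.1, -0.1, 0.0]
width: 0.0149
```

Forces are low and the pin is about 2.4 mm short of home. I'll push the rest of the way.

>>> carry_out([
  {"jaw": 0.01,"yaw": 0,"delta_pos": [0,0,0.001]},
  {"jaw": 0.01,"yaw": 0,"delta_pos": [0,0,0.001]},
  {"jaw": 0.01,"yaw": 0,"delta_pos": [0,0,0.0008]},
  {"jaw": 0.01,"yaw": 0,"delta_pos": [0,0,0]},
  {"jaw": 0.01,"yaw": 0,"delta_pos": [0,0,0]},
  {"jaw": 0.01,"yaw": 0,"delta_pos": [0,0,0]},
])

```text
time: 11.8
ee_pos: [0.5154, 0.0511, 0.2461]
eef_rot: [0.999, -0.041, 0.0, 0.0]
ft_force: [-0.3, -0.6, 4.7]
width: 0.0152
```

```bash
python3 - <<'E'
from bench import r,cams
from h import *
s=r.read_state();print(s["ee_pos"],s["ft_force"],s["torque"])
c=cams.camera("side");b=(275,205,335,255);cv2.imwrite("pics/s7.png",cv2.resize(c["img"][b[1]:b[3],b[0]:b[2]],None,fx=10,fy=10,interpolation=cv2.INTER_CUBIC))
E
```

```text
[0.51540154 0.0511007  0.24612831] [-0.27785807 -0.58518739  4.71000777] [-0.03636087  0.35268377  0.03468508]
```

View pics/s7.png

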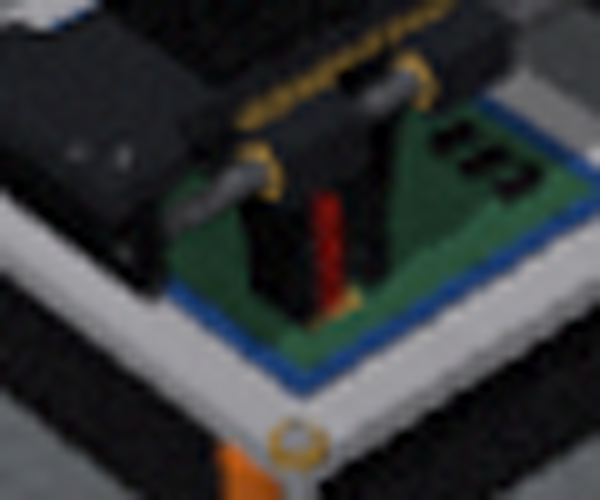

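>>> carry_out([
  {"jaw": 0.045,"yaw": 0,"delta_pos": [0,0,-0.0005]},
  {"jaw": 0.045,"yaw": 0,"delta_pos": [0,0,0]},
  {"jaw": 0.045,"yaw": 0,"delta_pos": [0,0,0]},
  {"jaw": 0.045,"yaw": 0,"delta_pos": [0,0,0]},
  {"jaw": 0.045,"yaw": 0,"delta_pos": [0,0,-0.01]},
  {"jaw": 0.045,"yaw": 0,"delta_pos": [0,0,-0.02]},
  {"jaw": 0.045,"yaw": 0,"delta_pos": [0,0,-0.03]},
  {"jaw": 0.045,"yaw": 0,"delta_pos": [0,0,0]},
  {"jaw": 0.045,"yaw": 0,"delta_pos": [0,0,0]},
])

```text
time: 12.75
ee_pos: [0.5155, 0.0511, 0.3074]
eef_rot: [0.999, -0.041, 0.001, 0.0]
ft_force: [0.0, -0.9, -0.9]
width: 0.045
```

```bash
python3 - <<'E'
from bench import r,cams
from h import *
s=r.read_state();print(todelta(s,.572,.0115),s["ft_force"])
c=cams.camera("side");b=(245,165,365,265);cv2.imwrite("pics/s8.png",cv2.resize(c["img"][b[1]:b[3],b[0]:b[2]],None,fx=6,fy=6,interpolation=cv2.INTER_CUBIC))
E
```

```text
tool z [ 1.9e-03 -3.0e-04 -1.0e+00] head -4.71 pos [0.5155 0.0511 0.3074]
[0.0595 0.0348 0.0001] [ 0.03037673 -0.88893946 -0.90011866]
```

View pics/s8.png

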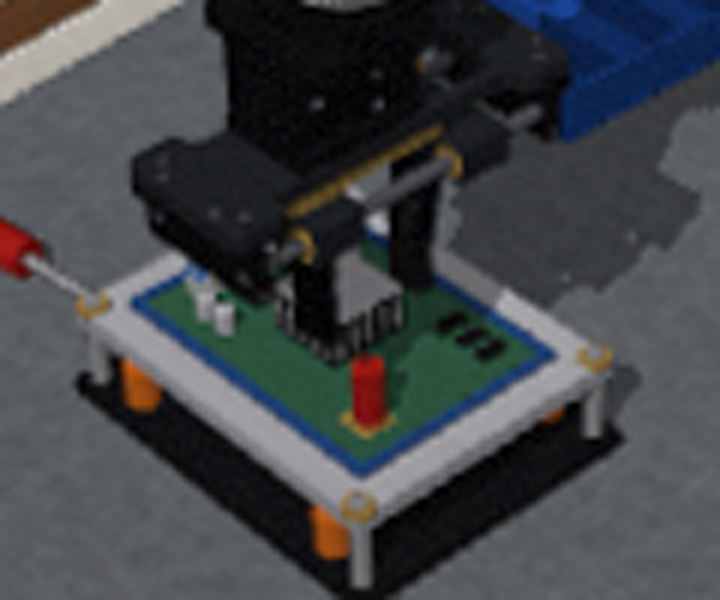

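The pin stands upright with its head on the brass square at crop pixel (368,400), and the fingers are clear of it. Next I move over the heat sink with the jaws closed.

>>> carry_out([
  {"jaw": 0.01,"yaw": 0,"delta_pos": [0.02,0.0116,0]},
  {"jaw": 0.01,"yaw": 0,"delta_pos": [0.02,0.0116,0]},
  {"jaw": 0.01,"yaw": 0,"delta_pos": [0.0195,0.0116,0]},
  {"jaw": 0.01,"yaw": 0,"delta_pos": [0,0,0.015]},
  {"jaw": 0.01,"yaw": 0,"delta_pos": [0,0,0.015]},
  {"jaw": 0.01,"yaw": 0,"delta_pos": [0,0,0]},
  {"jaw": 0.01,"yaw": 0,"delta_pos": [0,0,0]},
  {"jaw": 0.01,"yaw": 0,"delta_pos": [0,0,0]},
])

```text
time: 13.6
ee_pos: [0.5716, 0.012, 0.2769]
eef_rot: [0.999, -0.041, 0.0, 0.0]
ft_force: [0.5, 0.5, -0.3]
width: 0.0104
```

```bash
python3 - <<'E'
from bench import r,cams
from h import *
s=r.read_state();print(todelta(s,.572,.0115),s["ft_force"])
c=cams.camera("side");b=(245,165,365,265);cv2.imwrite("pics/s9.png",cv2.resize(c["img"][b[1]:b[3],b[0]:b[2]],None,fx=6,fy=6,interpolation=cv2.INTER_CUBIC))
E
```

```text
tool z [ 5.e-04 -1.e-04 -1.e+00] head -4.66 pos [0.5716 0.012  0.2769]
[0.0004 0.0005 0.    ] [ 0.46869348  0.46471957 -0.3144169 ]
```

View pics/s9.png

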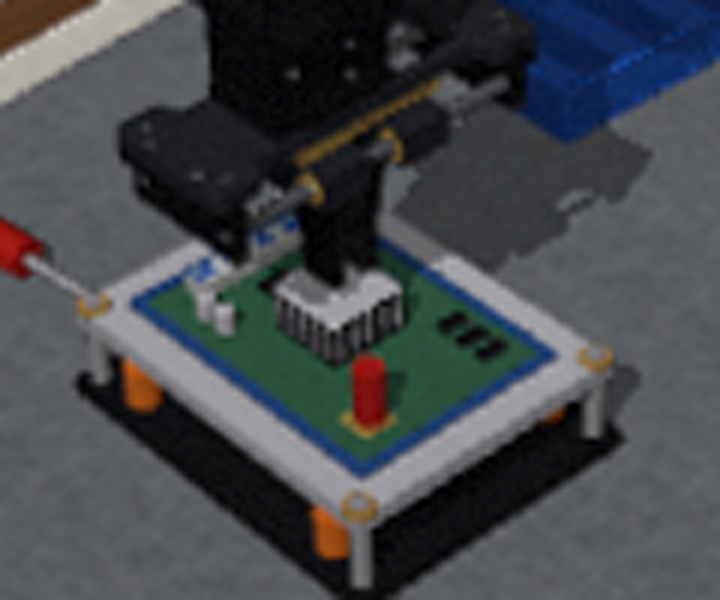

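>>> carry_out([
  {"jaw": 0.01,"yaw": 0,"delta_pos": [0,0,0.005]},
  {"jaw": 0.01,"yaw": 0,"delta_pos": [0,0,0.003]},
  {"jaw": 0.01,"yaw": 0,"delta_pos": [0,0,0.002]},
  {"jaw": 0.01,"yaw": 0,"delta_pos": [0,0,0.002]},
  {"jaw": 0.01,"yaw": 0,"delta_pos": [0,0,0.002]},
  {"jaw": 0.01,"yaw": 0,"delta_pos": [0,0,0.002]},
  {"jaw": 0.01,"yaw": 0,"delta_pos": [0,0,0]},
])

```text
time: 14.35
ee_pos: [0.5718, 0.0115, 0.2607]
eef_rot: [0.999, -0.041, -0.0, 0.0]
ft_force: [-3.7, -0.3, 6.7]
width: 0.0098
```

>>> carry_out([
  {"jaw": 0.01,"yaw": 0,"delta_pos": [0,0,0.0015]},
  {"jaw": 0.01,"yaw": 0,"delta_pos": [0,0,0.0015]},
  {"jaw": 0.01,"yaw": 0,"delta_pos": [0,0,0.0015]},
  {"jaw": 0.01,"yaw": 0,"delta_pos": [0,0,0.0015]},
  {"jaw": 0.01,"yaw": 0,"delta_pos": [0,0,0]},
  {"jaw": 0.01,"yaw": 0,"delta_pos": [0,0,0]},
])

```text
time: 14.95
ee_pos: [0.5718, 0.0116, 0.2551]
eef_rot: [0.999, -0.041, 0.0, 0.0]
ft_force: [-4.8, -1.4, 10.6]
width: 0.01
```

>>> carry_out([
  {"jaw": 0.01,"yaw": 0,"delta_pos": [-0.0004,0,0.001]},
  {"jaw": 0.01,"yaw": 0,"delta_pos": [0,0,0.0008]},
  {"jaw": 0.01,"yaw": 0,"delta_pos": [0,0,0.0005]},
  {"jaw": 0.01,"yaw": 0,"delta_pos": [0,0,0]},
  {"jaw": 0.01,"yaw": 0,"delta_pos": [0,0,0]},
])

```text
time: 15.45
ee_pos: [0.5716, 0.0116, 0.2536]
eef_rot: [0.999, -0.041, 0.001, 0.0]
ft_force: [-6.2, -0.3, 16.2]
width: 0.0101
```

>>> carry_out([
  {"jaw": 0.01,"yaw": 0,"delta_pos": [-0.0002,0,0.0003]},
  {"jaw": 0.01,"yaw": 0,"delta_pos": [0,0,0.0003]},
  {"jaw": 0.01,"yaw": 0,"delta_pos": [0,0,0]},
  {"jaw": 0.01,"yaw": 0,"delta_pos": [0,0,0]},
  {"jaw": 0.01,"yaw": 0,"delta_pos": [0,0,0]},
  {"jaw": 0.01,"yaw": 0,"delta_pos": [0,0,0]},
  {"jaw": 0.01,"yaw": 0,"delta_pos": [0,0,0]},
  {"jaw": 0.01,"yaw": 0,"delta_pos": [0,0,0]},
])

```text
time: 16.25
ee_pos: [0.5716, 0.0116, 0.2536]
eef_rot: [0.999, -0.041, 0.001, 0.0]
ft_force: [-7.6, -1.4, 20.0]
width: 0.0099
```

```bash
python3 - <<'E'
from bench import r,cams
from h import *
for k in range(6):
    c=cams.camera("side");s=r.read_state();print(s["ee_pos"].round(4),s["ft_force"].round(1))
b=(245,165,365,265);cv2.imwrite("pics/s10.png",cv2.resize(c["img"][b[1]:b[3],b[0]:b[2]],None,fx=6,fy=6,interpolation=cv2.INTER_CUBIC))
E
```

```text
[0.5715 0.0116 0.2536] [-7.9 -1.  21.2]
[0.5716 0.0116 0.2536] [-8.2 -1.6 21. ]
[0.5716 0.0116 0.2536] [-8.4 -0.8 22. ]
[0.5716 0.0116 0.2536] [-7.9 -1.3 21. ]
[0.5716 0.0116 0.2536] [-8.9 -0.7 21.3]
[0.5716 0.0116 0.2536] [-7.4 -1.4 20.8]
```

View pics/s10.png

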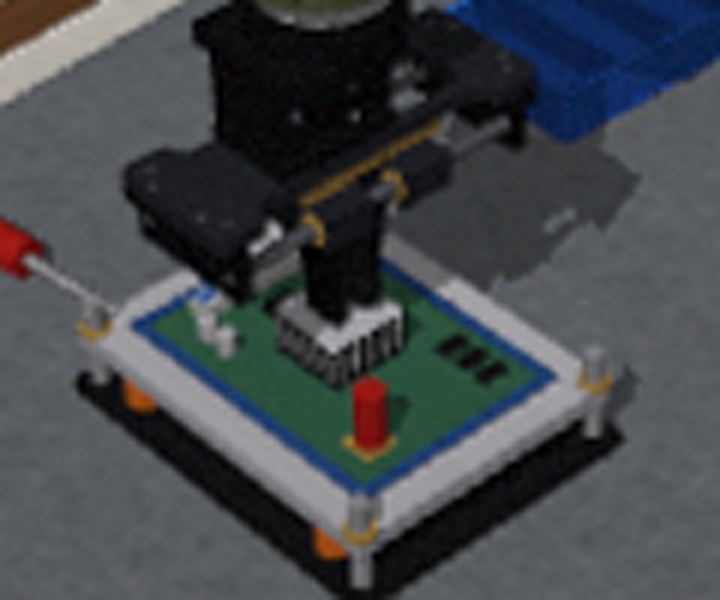

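The plate is down: the guide posts now stand proud of it and the pin is still seated. The force is steady at about 21 N with no further travel, so I'm handing the job in.

```bash
python3 - <<'E'
from bench import r,job
print(job.close_job());s=r.read_state();print(s["time"],s["ee_pos"],s["ft_force"])
E
```

```text
the job is handed in; nothing more can be done
None
the job is handed in; nothing more can be done
```

The pin is home through the board and nest plate, and I handed the job in at about 16.6 s of the 54 s, with the gripper still pressing the board down. The hand-in reported no verdict and allowed no reading afterwards.

**Pin:** I took it from the block and lowered it into the hole. It stopped with about 4.7 N of push at the expected height, and after release the side picture showed it upright with its head on the brass square.

**Press:** I pressed on the heat sink with the jaws nearly closed. In the last readings the tool height held steady at 0.2536 m with about 21 N down. Further push raised the force without moving the tool, so the plate is on its stops. The last picture shows the guide posts standing proud of the plate and the pin seated and untouched. The tool height puts the plate at roughly 13.4 mm of travel, against 14 mm nominal and the 12.5 mm required.

**Disagreements and limits:**
- **Camera mismatch:** the two cameras differed by about 3 to 4 mm in y around the fixture. I settled this by comparing the pin tip with the hole in the side view and by the low insertion force.
- **Sideways force:** about 8 N of steady sideways force remained during the press, with no visible shift of the board.
- **Not measured:** the nest travel and the separate contact forces could only be inferred. I saw no contact with the meter, screwdriver, tray or other board, but I did not re-measure where they stand.

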